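Switch the test station on with its key

ROBOT

A 6-joint arm with a two-finger parallel gripper is mounted at the origin on a cart in front of the work surface, level with it; the furniture and walls round the work are solid. World frame = base frame: x ahead of the robot, y to its left, z up, the work surface at z = 0. Lengths are in m, angles in rad, forces in N, time in s.
With the tool pointing down it reaches from about 0.35 to 0.975 m from the base axis. Payload 4.9 kg.
Tool frame: the origin (TCP) lies at the very end of the fingers, on their centre line; the grasp point (between the pads) lies 19 mm behind it; z points along the fingers, y is the line along which they close (so a half turn about z gives the same grasp; the last joint's range is limited). The gripper opens to 85 mm and grips with 20 to 120 N. Pads are 22 mm wide; open, the fingers measure 114 mm over their backs; the gripper's body (76 mm by 85 mm) begins 54 mm behind the grasp point. The pads swing forward as they close: fully open they stand 13 mm farther back than shut.
Start: joints at [1.017, 0.053, 1.613, -0, 1.476, -0.119], TCP at [0.263, 0.567, 0.231] pointing down, gripper open.
Joint ranges: [-3.01, 3.01], [-1.01, 2.22], [0.06, 2.58], [-1.02, 4.17], [0.09, 2.62], [-3.14, 3.14]. Speed limits (rad/s): [2.57, 2.57, 3.14, 3.14, 3.14, 3.14].

INTERFACE

Orientations are given as a unit quaternion [w, x, y, z].
In Python, from plant import monitor, vision, manip gives the robot as it stands. The module is installed in compiled form; this text tells all that it offers.
- The arm moves only by the tool arm_command, never from a script. Its argument "rows" is a list of rows, each a list of 3 entries, a list of its own where there are three numbers: the finger opening in mm, from 0 to 85.4, then the shift along the world's x, y, z in units of 30 cm (1.0 is 30 cm), then the turn, a rotation vector about the world's x, y, z in units of pi/2 rad (1.0 is pi/2 rad). In form: [[claw, [x, y, z], [wx, wy, wz]], ...]. A call has 1 to 12 rows; each row is the pose to reach, as a shift and turn from the pose commanded when the call began; what a row does not reach only later rows make up. A row lasts 1/12 s, in which the tool goes at most 41.7 mm and 7.16 degrees, less where a joint would pass 70% of its speed; a pose out of reach is approached as far as the arm can. A call with a number of a shift or a turn outside -1 to 1 is refused whole. A call with a gripper value outside its range is refused whole. The fingers move at their own pace and stop on an object; the grip force is fixed at half the most. Time passes only in rows, so rows that repeat a pose let the fingers close. It gives the time, the measured TCP pose, the force, the opening and the grip force at its end, in the units of the state.
- monitor.state(): the state, without advancing time (a new reading comes with each control period).
- vision.grab_frame(name): name is "scene" or "top" or "wrist"; returns a dict with "color" (480x640x3 uint8, red, green, blue), "z_map" (480x640 float32, m along the optical axis (not along the pixel's ray), 0 where there is no reading), "mtx" (3x3 intrinsics, pixels), "k1" (the pictures are not rectified: a ray, as slopes to the right and down, at radius r is drawn at 1 + k1 r^2 times it, then the intrinsics apply), "R" (3x3) and "t" (3): a world point X has camera coordinates R X + t. Camera axes: x right, y down, z forward; pixel columns grow to the right and rows downward; lengths in m; the calibration is good to about 2 mm. A picture is of the moment at which its call begins.
- manip.job_done(): hands the job in; it is judged then, once.
The state is a dict: "time": time; "joint_pos": joint angles; "joint_vel": joint speeds; "joint_efforts": joint torques, N m; "tool_pos": TCP position; "tool_rot": TCP orientation; "contact_force": force on the tool from outside, world axes, zero at the start; "ft_torque": the same for the moment, N m; "gripper_width": opening from 0.0 (shut) to 1.0 (fully open); "grasp_force": force on a finger pad.
Only numpy, scipy, OpenCV 4.12 (cv2) and the standard library are available. Lean on these libraries where they do the work, as an engineer would, in place of code of your own. Each camera call takes 0.05 s, during which the arm holds its last target. There are 200 camera calls.

TASK

Switch the motor test station on: take the yellow-headed key out of the key stand, push it fully home into the key switch on the sloping face of the grey box, and then turn it clockwise as far as it goes, to the green mark. Leave the key in the switch, and leave the blue key and the other things on the bench where they are.

Things in the scene. Friction and masses are not known exactly. Their poses are not given: they have to be found in the camera images.
- yellow_key: Key with yellow head, about 60 g, upright in the stand. Origin: centre of the blade's tip; z to the head, x along the blade's width; the same after a half turn about z. Blade 14 (x) by 7 (y) mm, 32 long, last 4 mm tapered; round shoulder 20 across, z 32 to 38; flat head 34 (x) by 12 (y) mm, z 38 to 74: grip its 12 mm. Shoulder starts on the stand's top.
- yellow_key_shoulder (a point): Underside of the yellow key's shoulder, on its axis, 32 mm above the tip; rests on the face of the lock cylinder when the key is fully home. Axes as the key's.
- yellow_key_head (a point): Point of the yellow key's axis inside its head, 60 mm above the tip: a good place to grip. Axes as the key's.
- blue_key: Key of the same shape with a blue head, in the stand's other slot, 70 mm from the yellow one (which slot is which varies). Leave it there.
- key_stand: Grey block, fixed, 42 (x) by 130 (y) by 50 (z) mm, origin at the centre of its underside. Two slots in its top at y = -35 and +35 mm, each 9.5 (x) by 16.5 (y) mm, 38 deep: the keys' heads stand in the block's y-z plane.
- switch_box: Grey box, fixed, 90 (x) by 110 (y) mm, 50 high in front (-x), 98 behind; origin: centre of its underside. The face's normal leans 28 degrees from vertical toward -x. In its centre is the key switch, a steel cylinder 34 mm across in a yellow ring 52 across, 3 mm proud. White mark up the slope (off), green mark 60 degrees clockwise (on).
- keyway (a point): Centre of the keyway's mouth, flush with the sloping face (in the box's frame x 0, y 0, z 74 mm). z out of the face along the turning axis, x along the slot's long side; turns with the cylinder. At off x points up the slope. Slot 16.4 (x) by 9.4 (y) mm, 36 deep, 2.5 mm chamfers at the mouth.
- key_switch (a joint): Angle of the lock cylinder: 0 off (as it starts), growing clockwise seen from outside the face, to a stop at 1.047 rad (on). Friction about 0.06 N m, stays where it is left. The key has about 0.17 rad of play in the slot, either way.
- rotor: Grey turned rotor standing by the right-hand rig, 54 mm across and high. Bystander.
- screw_tin: Round pale tin of screws, 63 mm across, 28 high, at the front of the bench. Bystander.
- tape_roll: Brown roll of tape lying flat, 84 mm across, 24 high, at the front of the bench. Bystander.
- oil_bottle: Small amber oil bottle with a red spout, 36 mm across, 110 high, at the right front of the bench. Bystander.

How it is judged:
On the way, in this order (a step that is already met when the one before it is completed fails the run):
1. the yellow key is fully home in the keyway while the switch is still at off (distance between yellow_key_shoulder and keyway below 0.005 m and angle between the z axis of yellow_key and the z axis of keyway, either way round below 0.22 rad and value of joint key_switch below 0.3 rad), for 0.2 s.
2. the key, still home, has turned the switch clockwise to on (distance between yellow_key_shoulder and keyway below 0.005 m and angle between the z axis of yellow_key and the z axis of keyway, either way round below 0.22 rad and value of joint key_switch above 0.92 rad), for 0.2 s.
At the end, for the whole second after the job is handed in: The switch stands at on (at least 0.92 of its 1.047 rad); the yellow key is left in it, at rest and fully home (shoulder within 5 mm of the keyway's mouth, axes within 0.22 rad); the blue key is within 20 mm and the rotor, screw tin, tape roll and oil bottle within 30 mm of where they stood (all of step 2 and linear speed of yellow_key below 0.02 m/s and distance of blue_key from where it was at the start of the episode below 0.02 m and distance of each of rotor, screw_tin, tape_roll, oil_bottle from where it was at the start of the episode below 0.03 m); the robot touches nothing.
It fails at once if the blue key is moved more than 20 mm (distance of blue_key from where it was at the start of the episode above 0.02 m).
It fails at once if a bystander is moved more than 30 mm (distance of any of rotor, screw_tin, tape_roll, oil_bottle from where it was at the start of the episode above 0.03 m).
It also fails if it takes over 48 s, if anything falls off the work surface, if the arm or the gripper's body presses on something with over 40 N, if the wrist force passes 120 N, or if a joint passes its speed limit or range.

## Working session

There is one attempt and no reset: what is moved stays moved. The work goes in short steps, Python scripts to look and compute and a tool call to move; the robot and the scene stay as the last step left them, time stands still between calls to the robot, and variables do not carry over. Pictures are saved under pics/ and viewed, at most 10 in all, crops included, and the job is handed in when it is done.

Besides the shell and the picture viewer there is one more tool, called after "Call:" as name(argument=value, ...), one argument or row to a line, values as JSON. arm_command: Moves the arm, as the interface text tells. Shifts and turns lie within -1 to 1; 1 stands for 30 cm of shift or pi/2 rad of turn. Its arguments: {"type":"object","properties":{"rows":{"type":"array"}},"required":["rows"]}

```bash
mkdir -p pics; cat > h.py <<'E'
import numpy as np, cv2
from plant import monitor, vision, manip
def grab(n):
    f=vision.grab_frame(n); np.savez(f'{n}.npz',**f); return f
def pts(f):
    """world point of each pixel from depth"""
    h,w=f['z_map'].shape; u,v=np.meshgrid(np.arange(w),np.arange(h))
    K=f['mtx']; d=np.array([f['k1'],0,0,0],float)
    n=cv2.undistortPoints(np.stack([u,v],-1).reshape(-1,1,2).astype(float),K,d).reshape(h,w,2)
    z=f['z_map'][...,None]; c=np.concatenate([n*z,z],-1)
    return (c-f['t'])@f['R']
def ray(f,uv):
    n=cv2.undistortPoints(np.array(uv,float).reshape(-1,1,2),f['mtx'],np.array([f['k1'],0,0,0],float)).reshape(-1,2)
    d=np.c_[n,np.ones(len(n))]@f['R']; return -f['R'].T@f['t'],d
def onplane(f,uv,p0,n):
    o,d=ray(f,uv); n=np.array(n,float); return o+d*((np.array(p0)-o)@n/(d@n))[:,None]
E
python3 - <<'E'
from h import *
ims=[]
for n in ("scene","top","wrist"):
    f=grab(n); cv2.imwrite(f'pics/{n}0.png',f['color'][...,::-1]); print(n,f['mtx'].tolist(),f['k1'],(-f['R'].T@f['t']).round(3),f['R'][2].round(2))
print(monitor.state())
E
```

```text
scene [[451.41123674028466, 0.0, 315.56315437272536], [0.0, 451.41123674028466, 238.31817714610247], [0.0, 0.0, 1.0]] -0.10934491211634093 [0.087 0.294 0.598] [ 0.44 -0.67 -0.59]
top [[536.9727576564834, 0.0, 315.51380722693847], [0.0, 536.9727576564834, 235.17761147068475], [0.0, 0.0, 1.0]] -0.15805726703019907 [ 0.309 -0.268  0.913] [ 0.19 -0.02 -0.98]
wrist [[411.7257717767766, 0.0, 319.9048660048518], [0.0, 411.7257717767766, 232.9269678098345], [0.0, 0.0, 1.0]] -0.06152856754614064 [0.19  0.6   0.373] [ 0.28 -0.13 -0.95]
{'time': 0.15, 'joint_pos': array([ 1.01698493e+00,  5.32459148e-02,  1.61397469e+00,  3.69432325e-05,
        1.47597585e+00, -1.19012012e-01]), 'joint_vel': array([ 0.00122491, -0.00105551, -0.00460876, -0.00027096,  0.000769  ,
        0.00166564]), 'joint_efforts': array([ 1.84216674e-04, -3.94239378e+01, -3.70724165e+01, -9.64596757e-05,
        4.63567179e-03, -1.12323825e-06]), 'tool_pos': array([0.26301228, 0.56643957, 0.23032252]), 'tool_rot': array([-2.82064994e-04,  2.15692905e-01,  9.76460919e-01, -7.50878900e-04]), 'contact_force': array([ 0.55147034,  0.61054775, -0.70697137]), 'ft_torque': array([-0.01596596,  0.02758861,  0.01083648]), 'grasp_force': 0.0, 'gripper_width': 1.0024187724175453}
```

View pics/scene0.png

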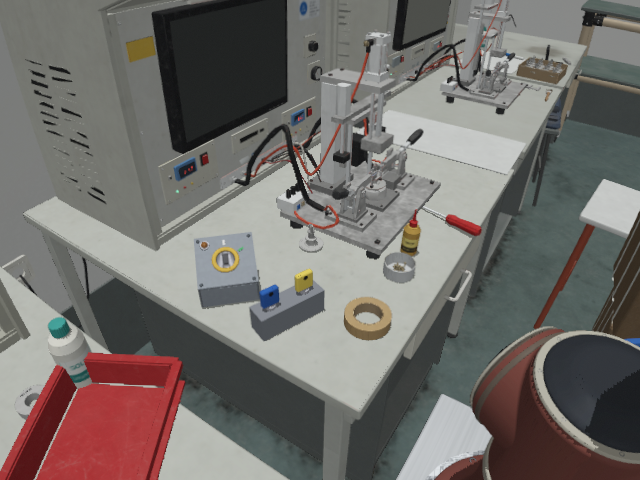

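View pics/top0.png

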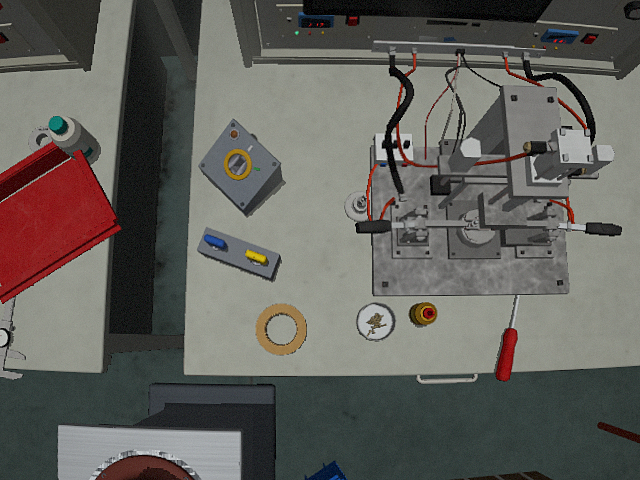

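The scene and top views agree. In the top view the box is at about (240,165) with its ring at (238,165), and the stand is at (238,253). The blue key is at (214,242) and the yellow key at (256,257). I'll measure these next.

```bash
python3 - <<'E'
from h import *
for n in("top","scene"):
    f=dict(np.load(f'{n}.npz')); P=pts(f); hsv=cv2.cvtColor(f['color'],cv2.COLOR_RGB2HSV)
    ok=f['z_map']>0
    reg=ok&(P[...,0]>.2)&(P[...,0]<.75)&(P[...,1]>-.25)&(P[...,1]<.15)
    Y=cv2.inRange(hsv,(20,150,120),(35,255,255))>0; B=cv2.inRange(hsv,(100,150,60),(130,255,255))>0
    n_,lab,st,c=cv2.connectedComponentsWithStats((Y&reg).astype(np.uint8))
    for i in range(1,n_):
        if st[i,4]>30: q=P[lab==i]; print(n,'Y',st[i],c[i].round(1),q.mean(0).round(4),q.min(0).round(3),q.max(0).round(3))
    n_,lab,st,c=cv2.connectedComponentsWithStats((B&reg).astype(np.uint8))
    for i in range(1,n_):
        if st[i,4]>30: q=P[lab==i]; print(n,'B',st[i],c[i].round(1),q.mean(0).round(4),q.min(0).round(3),q.max(0).round(3))
    tb=P[ok&(abs(P[...,2])<.01)]; print('table',tb[:,2].mean())
    # stand top
    m=(reg&(abs(P[...,2]-.05)<.006)&(P[...,0]<.62)).astype(np.uint8)
    n_,lab,st,c=cv2.connectedComponentsWithStats(m)
    for i in range(1,n_):
        if st[i,4]>400: print('z50',st[i],c[i].round(1),P[lab==i].mean(0).round(3))
E
python3 - <<'E'
import cv2,numpy as np
a=cv2.imread('pics/top0.png')[110:290,180:300]; b=cv2.imread('pics/scene0.png')[215:345,180:340]
a=cv2.resize(a,None,fx=3.2,fy=3.2,interpolation=2); b=cv2.resize(b,None,fx=2.5,fy=2.5,interpolation=2)
c=np.zeros((576,790,3),np.uint8); c[:a.shape[0],:a.shape[1]]=a; c[:b.shape[0],390:390+b.shape[1]]=b
cv2.imwrite('pics/crop1.png',c)
E
```

```text
top Y [224 149  28  31 328] [237.6 164. ] [ 0.5838 -0.157   0.077 ] [ 0.56  -0.18   0.063] [ 0.607 -0.133  0.091]
top Y [245 250  21  12 143] [255.2 255.6] [ 0.431  -0.1901  0.0913] [ 0.422 -0.205  0.087] [ 0.44  -0.174  0.097]
top B [204 235  21  12 144] [213.8 240.4] [ 0.4549 -0.125   0.0909] [ 0.446 -0.14   0.05 ] [ 0.471 -0.103  0.096]
table 0.0004987945972798286
z50 [198 160  84  50 549] [229.4 185.6] [ 0.555 -0.141  0.052]
z50 [ 197  227   83   52 1628] [238.5 253.1] [ 0.441 -0.159  0.05 ]
scene Y [212 248  27  24 210] [224.8 259.3] [ 0.5813 -0.1528  0.0742] [ 0.56  -0.176  0.062] [ 0.605 -0.13   0.086]
scene Y [296 272  16  19 187] [303.4 281.8] [ 0.4254 -0.1831  0.0741] [ 0.419 -0.199  0.06 ] [ 0.434 -0.17   0.089]
scene B [260 285  19  23 305] [269. 296.] [ 0.4504 -0.1189  0.0777] [ 0.443 -0.136  0.057] [ 0.464 -0.103  0.092]
table -0.0002680662706730205
z50 [197 273  62  18 603] [227.3 281.6] [ 0.555 -0.127  0.051]
z50 [ 249  280   76   43 1063] [286.  301.6] [ 0.438 -0.148  0.048]
z50 [ 76 360  96  12 567] [124.  365.1] [0.557 0.104 0.051]
```

View pics/crop1.png

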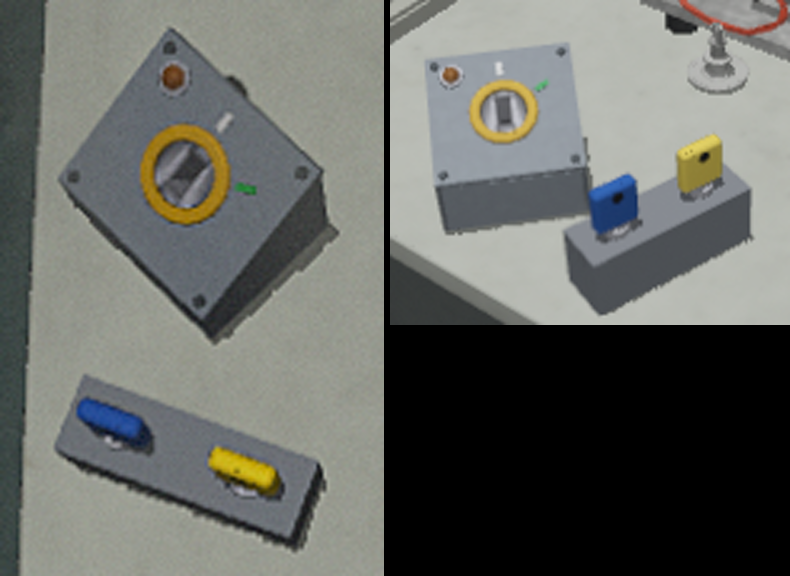

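The crop shows the white mark up and to the right of the ring, toward +x/-y, and the green mark clockwise from it. The yellow key stands in the right-hand slot, with its head running along the stand. Next come yaws, the face normal and positions triangulated from two views.

```bash
cat >> h.py <<'E'
def tri(fs,uvs):
    A=np.zeros((3,3));b=np.zeros(3)
    for f,uv in zip(fs,uvs):
        o,d=ray(f,uv); d=d[0]/np.linalg.norm(d[0]); M=np.eye(3)-np.outer(d,d); A+=M;b+=M@o
    return np.linalg.solve(A,b)
def ringpx(f,box=None):
    hsv=cv2.cvtColor(f['color'],cv2.COLOR_RGB2HSV); Y=cv2.inRange(hsv,(18,130,100),(36,255,255))
    if box: m=np.zeros_like(Y); x0,y0,x1,y1=box; m[y0:y1,x0:x1]=255; Y&=m
    c=max(cv2.findContours(Y,cv2.RETR_EXTERNAL,cv2.CHAIN_APPROX_NONE)[0],key=cv2.contourArea)
    return cv2.fitEllipse(cv2.convexHull(c)),c
E
python3 - <<'E'
from h import *
fs={n:dict(np.load(f'{n}.npz')) for n in("top","scene")}
bx={"top":(215,140,262,190),"scene":(205,240,245,280)}
u={}
for n,f in fs.items():
    e,c=ringpx(f,bx[n]); u[n]=e[0]; P=pts(f); print(n,e)
    p=P[c[:,0,1],c[:,0,0]]
    # face plane fit: pts near ring outside
    r0=np.median(P[bx[n][1]:bx[n][3],bx[n][0]:bx[n][2]].reshape(-1,3),0)
    d=np.linalg.norm(P-r0,axis=-1); q=P[(d>.031)&(d<.05)&(f['z_map']>0)&(P[...,2]>.045)]
    for _ in range(4):
        m=q.mean(0); nn=np.linalg.svd(q-m,full_matrices=False)[2][2]; nn*=np.sign(nn[2]); q=q[abs((q-m)@nn)<.004]
    print('n',nn.round(3),'lean',np.degrees(np.arccos(nn[2])),'yaw',np.degrees(np.arctan2(-nn[1],-nn[0])),len(q),'ctr on plane',onplane(f,[e[0]],m+nn*.003,nn).round(4))
    # stand edges
    m=((abs(P[...,2]-.05)<.006)&(np.hypot(P[...,0]-.441,P[...,1]+.157)<.085)&(P[...,0]<.50)).astype(np.uint8)
    m=cv2.morphologyEx(m,cv2.MORPH_CLOSE,np.ones((9,9),np.uint8))
    c=max(cv2.findContours(m,cv2.RETR_EXTERNAL,cv2.CHAIN_APPROX_NONE)[0],key=cv2.contourArea)
    w=onplane(f,c[:,0,:],(0,0,.05),(0,0,1))[:,:2]
    print('stand',cv2.minAreaRect((w*1000).astype(np.float32)))
print('ring tri',tri(fs.values(),[u[n] for n in fs]).round(4))
print('Y head', onplane(fs['top'],[(255.2,255.6)],(0,0,.09),(0,0,1)))
E
```

```text
top ((237.3781280517578, 163.96575927734375), (27.791568756103516, 30.53885841369629), 176.36172485351562)
n [-0.334  0.335  0.881] lean 28.205385797168137 yaw -45.058915581438065 1585 ctr on plane [[ 0.5838 -0.1567  0.0773]]
stand ((442.4885559082031, -157.31195068359375), (130.15525817871094, 43.1041374206543), 69.51038360595703)
scene ((225.03814697265625, 259.24053955078125), (24.29218864440918, 26.72545623779297), 76.1617660522461)
n [-0.34   0.332  0.88 ] lean 28.353273196426734 yaw -44.338043654817525 1292 ctr on plane [[ 0.5808 -0.1529  0.0743]]
stand ((439.0039367675781, -152.4121551513672), (132.19802856445312, 45.83098220825195), 68.9681167602539)
ring tri [ 0.5854 -0.1562  0.0703]
Y head [[ 0.43119942 -0.18999607  0.09      ]]
```

Call:
arm_command(
  rows=[
    [85,[0.3,-1,0],[0,0,-0.45]],
    [85,[0.3,-1,0],[0,0,-0.45]],
    [85,[0.3,-1,0],[0,0,-0.45]],
    [85,[0.3,-1,0],[0,0,-0.45]],
    [85,[0.3,-1,0],[0,0,-0.45]],
    [85,[0.3,-1,0],[0,0,-0.45]],
    [85,[0.3,-1,0],[0,0,-0.45]],
    [85,[0.3,-1,0],[0,0,-0.45]],
    [85,[0.3,-1,0],[0,0,-0.45]],
  ],
)

```text
time: 0.9
tool_pos: [0.3541, 0.2636, 0.2311]
tool_rot: [0.001, 0.542, 0.84, -0.0]
contact_force: [0.7, -0.4, -0.1]
gripper_width: 0.992
grasp_force: 0.0
```

Call:
arm_command(
  rows=[
    [85,[0.25,-1,0],[0,0,-0.5]],
    [85,[0.25,-1,0],[0,0,-0.5]],
    [85,[0.25,-1,0],[0,0,-0.5]],
    [85,[0.25,-1,0],[0,0,-0.5]],
    [85,[0.25,-1,0],[0,0,-0.5]],
    [85,[0.25,-1,0],[0,0,-0.5]],
    [85,[0.25,-1,0],[0,0,-0.5]],
    [85,[0.25,-1,0],[0,0,-0.5]],
    [85,[0.25,-1,0],[0,0,-0.5]],
  ],
)

```text
time: 1.65
tool_pos: [0.4288, -0.0359, 0.2311]
tool_rot: [0.0, 0.823, 0.569, -0.0]
contact_force: [-0.4, 0.8, -0.6]
gripper_width: 0.995
grasp_force: 0.0
```

Call:
arm_command(
  rows=[
    [85,[0,-0.52,0],[0,0,0]],
    [85,[0,-0.52,0],[0,0,0]],
    [85,[0,-0.52,0],[0,0,0]],
    [85,[0,-0.52,0],[0,0,0]],
    [85,[0,-0.52,0],[0,0,0]],
    [85,[0,-0.52,0],[0,0,0]],
  ],
)

```text
time: 2.15
tool_pos: [0.4284, -0.1891, 0.2309]
tool_rot: [-0.001, 0.822, 0.57, 0.0]
contact_force: [-0.3, 0.8, -0.4]
gripper_width: 0.996
grasp_force: 0.0
```

```bash
python3 - <<'E'
from h import *
f=grab('wrist'); cv2.imwrite('pics/wrist1.png',f['color'][...,::-1]); s=monitor.state()
print({k:np.round(s[k],4) for k in('time','tool_pos','tool_rot','joint_pos','contact_force')}, -f['R'].T@f['t'])
E
```

```text
{'time': np.float64(2.2), 'tool_pos': array([ 0.4284, -0.1882,  0.2309]), 'tool_rot': array([-7.000e-04,  8.211e-01,  5.707e-01,  2.000e-04]), 'joint_pos': array([-5.7370e-01, -3.3750e-01,  1.9647e+00,  9.0000e-04,  1.5156e+00,
       -2.1780e-01]), 'contact_force': array([ 0.0609,  0.6283, -0.1841])} [ 0.45662165 -0.11399835  0.37352234]
```

View pics/wrist1.png

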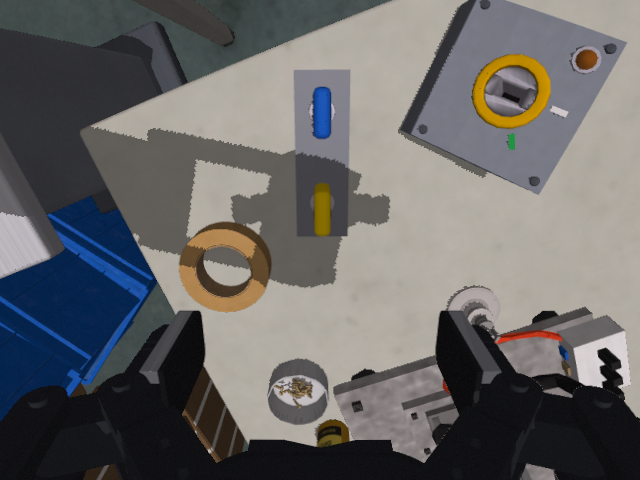

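The wrist view shows the yellow key head at (322,210), the blue head at (321,113), the stand spanning (295–350, 70–237) and the ring at (512,91), all unobstructed.

```bash
python3 - <<'E'
from h import *
f=dict(np.load('wrist.npz')); P=pts(f); hsv=cv2.cvtColor(f['color'],cv2.COLOR_RGB2HSV)
e,c=ringpx(f,(460,40,565,140)); 
nb=lambda lean,yaw:np.array([-np.sin(lean)*np.cos(yaw),-np.sin(lean)*np.sin(yaw),np.cos(lean)])
d=np.linalg.norm(P-P[60,430]*0-np.array([.583,-.155,.075]),axis=-1); q=P[(d>.031)&(d<.05)&(P[...,2]>.045)]
for _ in range(4):
    m=q.mean(0); n=np.linalg.svd(q-m,full_matrices=False)[2][2]; n*=np.sign(n[2]); q=q[abs((q-m)@n)<.004]
print('ring',e,onplane(f,[e[0]],(0,0,.0766),(0,0,1)),onplane(f,[e[0]],m+n*.003,n),'n',n,np.degrees([np.arccos(n[2]),np.arctan2(-n[1],-n[0])]))
# key top surface pixels
Y=(cv2.inRange(hsv,(18,120,60),(36,255,255))>0); Y[:170]=0;Y[245:]=0;Y[:,:300]=0;Y[:,350:]=0
v,u=np.nonzero(Y); p=P[Y]; t=p[:,2]>.088
r=cv2.minAreaRect((onplane(f,np.c_[u,v][t],(0,0,.092),(0,0,1))[:,:2]*1000).astype(np.float32)); print('key',t.sum(),p[:,2].max(),r, 'px',u.min(),u.max(),v.min(),v.max())
m=((abs(P[...,2]-.05)<.005)).astype(np.uint8); m[:60]=0;m[245:]=0;m[:,:285]=0;m[:,360:]=0
m=cv2.morphologyEx(m,cv2.MORPH_CLOSE,np.ones((31,31),np.uint8))
c=max(cv2.findContours(m,cv2.RETR_EXTERNAL,cv2.CHAIN_APPROX_NONE)[0],key=cv2.contourArea)
r=cv2.minAreaRect((onplane(f,c[:,0],(0,0,.05),(0,0,1))[:,:2]*1000).astype(np.float32)); print('stand',r,P[m>0][:,2].mean())
# slot corner-ish: dark pixels inside ring
E
```

```text
ring ((511.24359130859375, 90.84298706054688), (71.73081970214844, 80.15428924560547), 57.377227783203125) [[ 0.58306254 -0.15476136  0.0766    ]] [[ 0.5828267  -0.15468533  0.07715383]] n [-0.33888208  0.32938447  0.88128588] [ 28.20213032 -44.18574983]
key 695 0.3735223365391936 ((430.5046691894531, -187.3682861328125), (33.078495025634766, 11.34080982208252), 69.243408203125) px 314 330 183 235
stand ((441.8734436035156, -155.70150756835938), (128.55284118652344, 42.14437484741211), 69.58061981201172) 0.058946491072970876
```

Call:
arm_command(
  rows=[
    [60,[0.005,0,-0.13],[0,0,0]],
    [60,[0.005,0,-0.26],[0,0,0]],
    [60,[0.005,0,-0.38],[0,0,0]],
    [60,[0.005,0,-0.48],[0,0,0]],
    [60,[0.005,0,-0.55],[0,0,0]],
    [60,[0.005,0,-0.566],[0,0,0]],
    [60,[0.005,0,-0.566],[0,0,0]],
  ],
)

```text
time: 2.78
tool_pos: [0.4288, -0.1868, 0.0598]
tool_rot: [-0.002, 0.821, 0.572, -0.001]
contact_force: [-0.7, 0.2, 0.6]
gripper_width: 0.705
grasp_force: 0.0
```

Call:
arm_command(
  rows=[
    [5,[0,0,0],[0,0,0]],
    [5,[0,0,0],[0,0,0]],
    [5,[0,0,0],[0,0,0]],
    [5,[0,0,0],[0,0,0]],
    [5,[0,0,0],[0,0,0]],
    [5,[0,0,0],[0,0,0]],
    [5,[0,0,0],[0,0,0]],
    [5,[0,0,0],[0,0,0]],
  ],
)

```text
time: 3.45
tool_pos: [0.4308, -0.1897, 0.0633]
tool_rot: [0.001, 0.821, 0.57, 0.001]
contact_force: [-0.3, 2.2, 7.0]
gripper_width: 0.128
grasp_force: 58.8
```

Call:
arm_command(
  rows=[
    [5,[0,0,0.04],[0,0,0]],
    [5,[0,0,0.1],[0,0,0]],
    [5,[0,0,0.18],[0,0,0]],
    [5,[0,0,0.28],[0,0,0]],
    [5,[0,0,0.4],[0,0,0]],
    [5,[0,0,0.5],[0,0,0]],
    [5,[0,0,0.5],[0,0,0]],
    [5,[0,0,0.5],[0,0,0]],
  ],
)

```text
time: 4.12
tool_pos: [0.4308, -0.19, 0.2147]
tool_rot: [0.003, 0.821, 0.571, 0.001]
contact_force: [0.3, 0.3, -1.7]
gripper_width: 0.129
grasp_force: 59.2
```

```bash
python3 - <<'E'
from h import *
f=grab('wrist'); g=grab('scene'); s=monitor.state()
print({k:np.round(s[k],4) for k in('time','tool_pos','tool_rot','joint_pos','contact_force','gripper_width')})
a=f['color'][...,::-1]; b=cv2.resize(g['color'][180:340,200:400,::-1],None,fx=2,fy=2)
cv2.imwrite('pics/g1.png',np.hstack([cv2.resize(a,(400,300)),cv2.resize(b,(400,320))[:300]]))
E
```

```text
{'time': np.float64(4.2167), 'tool_pos': array([ 0.4291, -0.1889,  0.2107]), 'tool_rot': array([-7.000e-04,  8.213e-01,  5.706e-01, -3.000e-04]), 'joint_pos': array([-5.7350e-01, -3.2190e-01,  1.9864e+00, -1.0000e-04,  1.4786e+00,
       -2.1700e-01]), 'contact_force': array([ 0.1349,  0.1509, -0.8725]), 'gripper_width': np.float64(0.1311)}
```

View pics/g1.png

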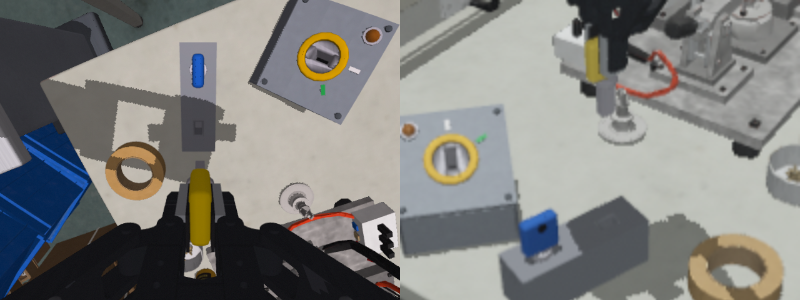

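The key is in the gripper and upright, and the blue key is undisturbed. Next I'll measure where the key sits in the tool frame, then work out the pose above the lock.

```bash
python3 - <<'E'
from h import *
from scipy.spatial.transform import Rotation as Ro
s=monitor.state(); Rt=Ro.from_quat(s['tool_rot'],scalar_first=True); tp=s['tool_pos']
f=dict(np.load('wrist.npz')); P=pts(f); L=Rt.inv().apply((P-tp).reshape(-1,3)).reshape(P.shape)
hsv=cv2.cvtColor(f['color'],cv2.COLOR_RGB2HSV); Y=cv2.inRange(hsv,(18,120,60),(36,255,255))>0
near=(abs(L[...,0])<.03)&(abs(L[...,1])<.03)&(f['z_map']>0)
q=L[Y&near&(L[...,2]<.01)]; print('head',len(q),q.min(0),q.max(0),np.percentile(q,[2,98],0))
k=near&~Y&(L[...,2]>-.01)&(L[...,2]<.06)&(abs(L[...,1])<.012); q=L[k]; print('blade',len(q))
for a in np.arange(0,.055,.005):
    r=q[(q[:,2]>=a)&(q[:,2]<a+.005)]
    if len(r)>3: print(a.round(3),len(r),r[:,0].min().round(4),np.percentile(r[:,0],[50,90]).round(4),r[:,1].min().round(4),r[:,1].max().round(4))
e,c=ringpx(f,(420,30,580,140)); print('ring',onplane(f,[e[0]],(0,0,.0767),(0,0,1)))
def target(lean,yaw,kw,d):
    """tool pose: key z along n, key x up the slope; grasp point at key z=.060+.. """
    l,y=np.radians([lean,yaw]); n=np.array([-np.sin(l)*np.cos(y),-np.sin(l)*np.sin(y),np.cos(l)]); up=np.array([np.cos(l)*np.cos(y),np.cos(l)*np.sin(y),np.sin(l)])
    tz=-n; tx=-up; ty=np.cross(tz,tx); return n,up,Ro.from_matrix(np.c_[tx,ty,tz])
n,up,R1=target(28,-44.6,None,0); print('n',n,'up',up)
for flip in (0,1):
    R=R1*Ro.from_rotvec([0,0,np.pi*flip]); dv=(R*Rt.inv()).as_rotvec(); print(flip,np.degrees(np.linalg.norm(dv)),dv/(np.pi/2))
E
```

```text
head 4033 [-0.0166915  -0.00419093 -0.03478105] [0.01779816 0.00854325 0.00380846] [[-0.01380038 -0.00364418 -0.03330509]
 [ 0.01732883  0.00723244 -0.00376839]]
blade 394
0.0 51 0.0045 [0.0062 0.0157] -0.0068 0.0106
0.005 35 0.0026 [0.0059 0.007 ] -0.0075 0.0108
0.02 34 0.0068 [0.0072 0.0075] -0.0014 0.0054
0.025 63 0.0066 [0.0071 0.0074] -0.0014 0.0054
0.03 60 0.0063 [0.0071 0.0074] -0.0015 0.0051
0.035 28 0.0065 [0.007  0.0073] -0.0015 0.0052
ring [[ 0.58303201 -0.15471397  0.0767    ]]
n [-0.33427598  0.32964089  0.88294759] up [ 0.62868168 -0.61996435  0.46947156]
0 70.93310986922208 [-0.32080186 -0.07201861  0.71629119]
1 116.38419652149673 [ 0.07853386 -0.35945703 -1.23970965]
```

Call:
arm_command(
  rows=[
    [5,[0.1,0.05,0.05],[-0.032,-0.007,0.072]],
    [5,[0.2,0.09,0.05],[-0.064,-0.014,0.143]],
    [5,[0.3,0.13,0.05],[-0.096,-0.022,0.215]],
    [5,[0.38,0.17,0.03],[-0.128,-0.029,0.286]],
    [5,[0.42,0.19,0],[-0.16,-0.036,0.358]],
    [5,[0.43,0.19,0],[-0.193,-0.043,0.43]],
    [5,[0.43,0.19,0],[-0.225,-0.05,0.501]],
    [5,[0.43,0.19,0],[-0.257,-0.058,0.573]],
    [5,[0.43,0.19,0],[-0.289,-0.065,0.645]],
    [5,[0.43,0.19,-0.05],[-0.321,-0.072,0.716]],
    [5,[0.43,0.19,-0.1],[-0.321,-0.072,0.716]],
    [5,[0.43,0.19,-0.1],[-0.321,-0.072,0.716]],
  ],
)

```text
time: 5.22
tool_pos: [0.5545, -0.131, 0.1741]
tool_rot: [0.219, 0.368, 0.899, -0.092]
contact_force: [-0.8, 0.6, -2.2]
gripper_width: 0.129
grasp_force: 59.3
```

Call:
arm_command(
  rows=[
    [5,[0,0,-0.06],[0,0,0]],
    [5,[0,0,-0.12],[0,0,0]],
    [5,[0,0,-0.14],[0,0,0]],
    [5,[0,0,-0.14],[0,0,0]],
    [5,[0,0,-0.14],[0,0,0]],
  ],
)

```text
time: 5.63
tool_pos: [0.5586, -0.1322, 0.1392]
tool_rot: [0.224, 0.368, 0.898, -0.091]
contact_force: [0.7, 0.7, 0.8]
gripper_width: 0.129
grasp_force: 59.3
```

```bash
cat > rel.py <<'E'
from h import *
from scipy.spatial.transform import Rotation as Ro
import sys
l,y=np.radians([28,-44.6]); n=np.array([-np.sin(l)*np.cos(y),-np.sin(l)*np.sin(y),np.cos(l)]); up=np.array([np.cos(l)*np.cos(y),np.cos(l)*np.sin(y),np.sin(l)]); sd=np.cross(n,up)
f=grab('wrist'); g=grab('scene'); s=monitor.state()
print({k:np.round(s[k],4) for k in('time','tool_pos','tool_rot','joint_pos','contact_force','gripper_width')})
a=f['color'][...,::-1]; b=cv2.resize(g['color'][190:310,160:320,::-1],(400,300),interpolation=2)
cv2.imwrite(sys.argv[1],np.hstack([cv2.resize(a,(400,300)),b]))
Rt=Ro.from_quat(s['tool_rot'],scalar_first=True); tp=s['tool_pos']
print('tool axes in (up,side,n):\n',(np.c_[up,sd,n].T@Rt.as_matrix()).round(3))
P=pts(f); L=Rt.inv().apply((P-tp).reshape(-1,3)).reshape(P.shape)
hsv=cv2.cvtColor(f['color'],cv2.COLOR_RGB2HSV); Y=cv2.inRange(hsv,(18,120,60),(36,255,255))>0
q=L[Y&(f['z_map']>0)&(L[...,2]>.05)&(L[...,2]<.13)&(np.hypot(L[...,0],L[...,1])<.05)]; print('ring in tool',len(q),q.mean(0).round(4),np.percentile(q,[1,99],0).round(4))
m=q.mean(0); print('normal in tool',np.linalg.svd(q-m,full_matrices=False)[2][2].round(3))
q=L[(f['z_map']>0)&(L[...,2]>.018)&(L[...,2]<.05)&(abs(L[...,0])<.014)&(abs(L[...,1])<.012)]; print('blade',len(q),np.percentile(q,[2,50,98],0).round(4))
E
python3 rel.py pics/r1.png
```

```text
{'time': np.float64(5.7333), 'tool_pos': array([ 0.5595, -0.1324,  0.1409]), 'tool_rot': array([ 0.2252,  0.3682,  0.8974, -0.0912]), 'joint_pos': array([-0.2459, -0.2269,  2.0876, -0.3152,  0.8734, -0.8846]), 'contact_force': array([ 0.0867, -1.2773, -0.4835]), 'gripper_width': np.float64(0.131)}
tool axes in (up,side,n):
 [[-1.     0.001  0.002]
 [ 0.001  1.     0.002]
 [-0.002  0.002 -1.   ]]
ring in tool 2975 [0.0074 0.0004 0.072 ] [[-0.0175 -0.0241  0.0702]
 [ 0.0278  0.0245  0.0756]]
normal in tool [-0.012 -0.007 -1.   ]
blade 184 [[ 0.009  -0.0047  0.0275]
 [ 0.0095 -0.0014  0.0347]
 [ 0.0101  0.0022  0.0423]]
```

View pics/r1.png

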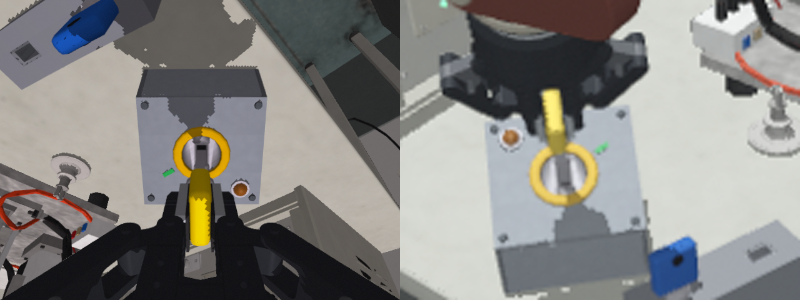

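The wrist half of r1 shows the key in line with the keyway, at about (201,148) of the 400-px half, with a sideways offset of about 1.5 mm. I'll correct that and push in partway while watching the force.

Call:
arm_command(
  rows=[
    [5,[0.005,0.003,0.001],[0,0,0]],
    [5,[0.015,-0.007,-0.025],[0,0,0]],
    [5,[0.025,-0.017,-0.052],[0,0,0]],
    [5,[0.034,-0.026,-0.076],[0,0,0]],
    [5,[0.039,-0.03,-0.088],[0,0,0]],
    [5,[0.043,-0.035,-0.1],[0,0,0]],
    [5,[0.0465,-0.038,-0.108],[0,0,0]],
    [5,[0.05,-0.041,-0.117],[0,0,0]],
    [5,[0.05,-0.041,-0.117],[0,0,0]],
  ],
)

```text
time: 6.48
tool_pos: [0.5736, -0.1446, 0.1037]
tool_rot: [0.224, 0.368, 0.898, -0.091]
contact_force: [-0.2, -0.4, -0.3]
gripper_width: 0.131
grasp_force: 59.3
```

```bash
python3 rel.py pics/r2.png
```

```text
{'time': np.float64(6.5833), 'tool_pos': array([ 0.5738, -0.1445,  0.1044]), 'tool_rot': array([ 0.2243,  0.3681,  0.8977, -0.0913]), 'joint_pos': array([-0.2632, -0.1342,  2.0744, -0.3289,  0.7945, -0.8725]), 'contact_force': array([ 1.1058,  0.0046, -0.9833]), 'gripper_width': np.float64(0.1266)}
tool axes in (up,side,n):
 [[-1.     0.     0.001]
 [ 0.     1.     0.001]
 [-0.001  0.001 -1.   ]]
ring in tool 7 [-0.0178 -0.0231  0.0843] [[-0.0204 -0.0236  0.0788]
 [-0.0153 -0.0229  0.0891]]
normal in tool [ 0.476 -0.842 -0.255]
blade 1293 [[-0.0047 -0.0117  0.029 ]
 [ 0.0081  0.0017  0.0338]
 [ 0.0137  0.0117  0.0404]]
```

View pics/r2.png

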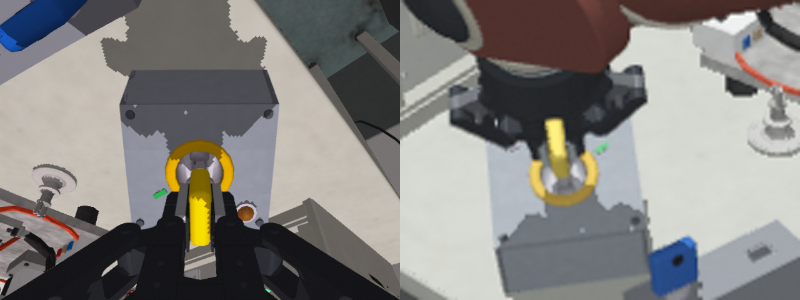

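r2 shows the blade inside the keyway, with the shoulder just above the ring at about (203,165). There is no contact force, so I'll continue.

Call:
arm_command(
  rows=[
    [5,[0.0045,-0.0044,-0.012],[0,0,0]],
    [5,[0.009,-0.009,-0.0235],[0,0,0]],
    [5,[0.0135,-0.013,-0.035],[0,0,0]],
    [5,[0.018,-0.0175,-0.047],[0,0,0]],
    [5,[0.02,-0.02,-0.053],[0,0,0]],
    [5,[0.02,-0.02,-0.053],[0,0,0]],
  ],
)

```text
time: 7.08
tool_pos: [0.5796, -0.1507, 0.0878]
tool_rot: [0.224, 0.368, 0.898, -0.091]
contact_force: [0.3, 0.7, -0.9]
gripper_width: 0.133
grasp_force: 59.4
```

Call:
arm_command(
  rows=[
    [5,[0.0022,-0.0022,-0.006],[0,0,0]],
    [5,[0.0033,-0.0033,-0.009],[0,0,0]],
    [5,[0.0033,-0.0033,-0.009],[0,0,0]],
  ],
)

```text
time: 7.33
tool_pos: [0.5806, -0.1512, 0.0866]
tool_rot: [0.224, 0.368, 0.898, -0.091]
contact_force: [-6.8, 4.2, 6.5]
gripper_width: 0.132
grasp_force: 61.0
```

Call:
arm_command(
  rows=[
    [5,[0.0011,-0.0011,-0.003],[0,0,0]],
    [5,[0.0022,-0.0022,-0.006],[0,0,0]],
    [5,[0.0022,-0.0022,-0.006],[0,0,0]],
  ],
)

```text
time: 7.58
tool_pos: [0.5809, -0.1514, 0.0864]
tool_rot: [0.223, 0.369, 0.898, -0.092]
contact_force: [-19.1, 12.4, 21.4]
gripper_width: 0.123
grasp_force: 64.1
```

```bash
python3 rel.py pics/r3.png; python3 - <<'E'
from h import *
g=grab('top')
c=np.hstack([cv2.resize(dict(np.load(f'{n}.npz'))['color'][a:b,l:r,::-1],(400,400),interpolation=2) for n,a,b,l,r in(('top',125,205,200,280),('scene',220,300,185,265))]); cv2.imwrite('pics/r3b.png',c)
E
```

```text
{'time': np.float64(7.6833), 'tool_pos': array([ 0.5809, -0.1514,  0.0864]), 'tool_rot': array([ 0.2232,  0.3686,  0.8977, -0.0917]), 'joint_pos': array([-0.2728, -0.0853,  2.0634, -0.3368,  0.7582, -0.8661]), 'contact_force': array([-20.233 ,  12.5001,  21.4631]), 'gripper_width': np.float64(0.1288)}
tool axes in (up,side,n):
 [[-1.     0.001 -0.001]
 [ 0.001  1.    -0.   ]
 [ 0.001 -0.    -1.   ]]
ring in tool 7 [-0.0177 -0.0236  0.0632] [[-0.0192 -0.024   0.059 ]
 [-0.0158 -0.0232  0.067 ]]
normal in tool [-0.28   0.958  0.061]Traceback (most recent call last):
  File "rel.py", line 15, in <module>
    q=L[(f['z_map']>0)&(L[...,2]>.018)&(L[...,2]<.05)&(abs(L[...,0])<.014)&(abs(L[...,1])<.012)]; print('blade',len(q),np.percentile(q,[2,50,98],0).round(4))
                                                                                                                       ~~~~~~~~~~~~~^^^^^^^^^^^^^^^
    return _quantile_unchecked(
        a, q, axis, out, overwrite_input, method, keepdims, weights)
    return _ureduce(a,
                    func=_quantile_ureduce_func,
    ...<5 lines>...
                    overwrite_input=overwrite_input,
                    method=method)
    r = func(a, **kwargs)
    result = _quantile(arr,
                       quantiles=q,
    ...<2 lines>...
                       out=out,
                       weights=wgt)
    slices_having_nans = np.isnan(arr[-1, ...])
                                  ~~~^^^^^^^^^
IndexError: index -1 is out of bounds for axis 0 with size 0
```

View pics/r3b.png

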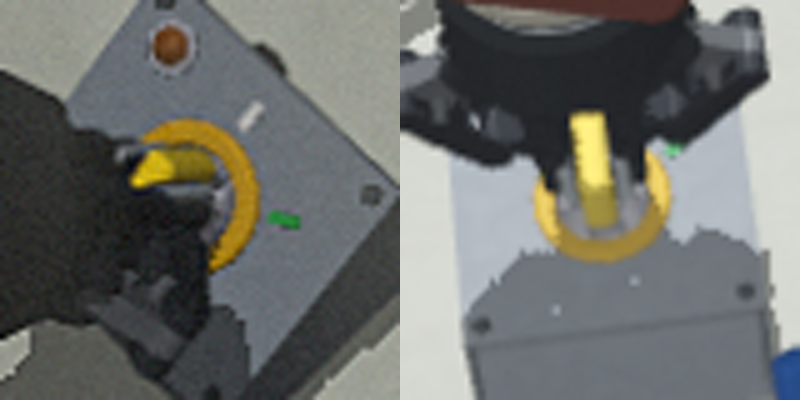

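Call:
arm_command(
  rows=[
    [5,[-0.003,0.001,-0.0016],[0,0,0]],
    [5,[-0.003,0.001,-0.0016],[0,0,0]],
    [5,[-0.003,0.001,-0.0016],[0,0,0]],
  ],
)

```text
time: 7.98
tool_pos: [0.5808, -0.1513, 0.0864]
tool_rot: [0.224, 0.368, 0.898, -0.091]
contact_force: [-16.2, 10.1, 19.9]
gripper_width: 0.13
grasp_force: 63.2
```

```bash
python3 - <<'E'
from h import *
l,y=np.radians([28,-44.6]); n=np.array([-np.sin(l)*np.cos(y),-np.sin(l)*np.sin(y),np.cos(l)]); up=np.array([np.cos(l)*np.cos(y),np.cos(l)*np.sin(y),np.sin(l)]); sd=np.cross(n,up); A=np.c_[up,sd,n]
s=monitor.state(); F=s['contact_force']; print(F@A,s['ft_torque']@A,(s['tool_pos']-[.583,-.1555,.0742])@A)
E
```

```text
[-7.14725414 -4.16949882 26.28884991] [-0.70628107  1.67236336  0.01409524] [0.00180334 0.00144282 0.01288763]
```

The push is solid at about 26 N along the axis, and the travel matches the shoulder being seated. I'll ease off a little and turn clockwise about the face normal.

Call:
arm_command(
  rows=[
    [5,[-0.001,0.001,0.003],[0,0,0]],
    [5,[-0.001,0.001,0.003],[0.019,-0.018,-0.049]],
    [5,[-0.001,0.001,0.003],[0.037,-0.037,-0.098]],
    [5,[-0.001,0.001,0.003],[0.056,-0.055,-0.147]],
    [5,[-0.001,0.001,0.003],[0.074,-0.073,-0.196]],
    [5,[-0.001,0.001,0.003],[0.093,-0.092,-0.245]],
    [5,[-0.001,0.001,0.003],[0.111,-0.11,-0.294]],
    [5,[-0.001,0.001,0.003],[0.13,-0.128,-0.343]],
    [5,[-0.001,0.001,0.003],[0.13,-0.128,-0.343]],
  ],
)

```text
time: 8.73
tool_pos: [0.58, -0.1518, 0.0865]
tool_rot: [0.242, 0.622, 0.745, -0.021]
contact_force: [-13.9, 4.2, 13.9]
gripper_width: 0.131
grasp_force: 62.1
```

```bash
cat > st.py <<'E'
from h import *
l,y=np.radians([28,-44.6]); n=np.array([-np.sin(l)*np.cos(y),-np.sin(l)*np.sin(y),np.cos(l)]); up=np.array([np.cos(l)*np.cos(y),np.cos(l)*np.sin(y),np.sin(l)]); sd=np.cross(n,up); A=np.c_[up,sd,n]
from scipy.spatial.transform import Rotation as Ro
s=monitor.state(); F=s['contact_force']; print(F@A,s['ft_torque']@A,(s['tool_pos']-[.583,-.1555,.0742])@A,s['joint_pos'].round(2)); print((A.T@Ro.from_quat(s['tool_rot'],scalar_first=True).as_matrix()).round(3))
E
python3 st.py
```

```text
[-4.77328878 -6.74749677 18.28965981] [-1.04844992  1.0895466   0.00319648] [0.0016333  0.0005236  0.01303248] [-0.27 -0.09  2.07 -0.34  0.76 -0.25]
[[-0.818  0.575  0.001]
 [ 0.575  0.818 -0.001]
 [-0.002 -0.    -1.   ]]
```

Call:
arm_command(
  rows=[
    [5,[-0.001,-0.001,0],[0.019,-0.018,-0.049]],
    [5,[-0.001,-0.001,0],[0.037,-0.037,-0.098]],
    [5,[-0.001,-0.001,0],[0.056,-0.055,-0.147]],
    [5,[-0.001,-0.001,0],[0.074,-0.073,-0.196]],
    [5,[-0.001,-0.001,0],[0.093,-0.092,-0.245]],
    [5,[-0.001,-0.001,0],[0.111,-0.11,-0.294]],
    [5,[-0.001,-0.001,0],[0.13,-0.128,-0.343]],
    [5,[-0.001,-0.001,0],[0.13,-0.128,-0.343]],
  ],
)

```text
time: 9.4
tool_pos: [0.579, -0.1517, 0.086]
tool_rot: [0.236, 0.817, 0.523, 0.052]
contact_force: [-15.6, 8.6, 16.2]
gripper_width: 0.124
grasp_force: 62.7
```

```bash
python3 st.py
```

```text
[-7.54115041 -4.86717853 22.32488313] [-1.15532968  1.62472393  0.03878339] [ 6.77668180e-04 -8.49994023e-05  1.30010380e-02] [-0.27 -0.09  2.07 -0.34  0.76  0.36]
[[-0.34   0.94  -0.001]
 [ 0.94   0.34  -0.002]
 [-0.002 -0.002 -1.   ]]
```

Call:
arm_command(
  rows=[
    [5,[0,0,0],[0.01,-0.01,-0.027]],
    [5,[0,0,0],[0.02,-0.02,-0.054]],
    [5,[0,0,0],[0.03,-0.029,-0.079]],
    [5,[0,0,0],[0.03,-0.029,-0.079]],
  ],
)

```text
time: 9.73
tool_pos: [0.5788, -0.1513, 0.0858]
tool_rot: [0.231, 0.851, 0.466, 0.068]
contact_force: [-17.5, 9.3, 16.7]
gripper_width: 0.125
grasp_force: 63.2
```

```bash
python3 st.py; python3 - <<'E'
from h import *
for n in('wrist','top','scene'): grab(n)
L=[('wrist',120,300,200,440),('top',125,205,200,307),('scene',220,300,170,277)]
c=np.hstack([cv2.resize(dict(np.load(f'{n}.npz'))['color'][a:b,l:r,::-1],(266,300 if 0 else 200),interpolation=2) for n,a,b,l,r in L]); cv2.imwrite('pics/t1.png',c)
E
```

```text
[-8.88969093 -5.64918705 23.64947874] [-0.95458975  1.87645147  0.51960871] [2.11650960e-04 4.59690153e-05 1.29919146e-02] [-0.27 -0.09  2.07 -0.34  0.76  0.5 ]
[[-0.209  0.978 -0.002]
 [ 0.978  0.209 -0.003]
 [-0.003 -0.003 -1.   ]]
```

View pics/t1.png

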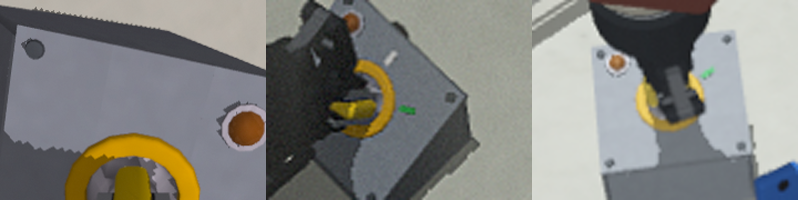

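The torque about the axis rose from 0.04 to 0.52 N m, so the stop is reached. t1 shows the key head pointing toward the green mark, at about (407,110). I'll relax the twist, then release.

Call:
arm_command(
  rows=[
    [5,[0,0,0],[-0.018,0.018,0.049]],
    [5,[-0.001,0.001,0.003],[-0.018,0.018,0.049]],
    [5,[-0.001,0.001,0.003],[-0.018,0.018,0.049]],
  ],
)

```text
time: 10.13
tool_pos: [0.5787, -0.1514, 0.0859]
tool_rot: [0.234, 0.83, 0.503, 0.058]
contact_force: [-8.7, 3.7, 8.1]
gripper_width: 0.128
grasp_force: 61.1
```

Call:
arm_command(
  rows=[
    [36,[0,0,0],[0,0,0]],
    [36,[0,0,0],[0,0,0]],
    [36,[0,0,0],[0,0,0]],
    [36,[0,0,0],[0,0,0]],
    [36,[0,0,0],[0,0,0]],
    [36,[0,0,0],[0,0,0]],
  ],
)

```text
time: 10.63
tool_pos: [0.5797, -0.1516, 0.0854]
tool_rot: [0.235, 0.83, 0.503, 0.06]
contact_force: [-0.6, 0.3, -0.6]
gripper_width: 0.428
grasp_force: 0.0
```

Call:
arm_command(
  rows=[
    [36,[-0.011,0.011,0.03],[0,0,0]],
    [36,[-0.033,0.033,0.088],[0,0,0]],
    [36,[-0.067,0.066,0.177],[0,0,0]],
    [36,[-0.11,0.11,0.294],[0,0,0]],
    [36,[-0.16,0.16,0.42],[0,0,0]],
    [36,[-0.2,0.2,0.53],[0,0,0]],
    [36,[-0.2,0.2,0.53],[0,0,0]],
    [36,[-0.2,0.2,0.53],[0,0,0]],
  ],
)

```text
time: 11.3
tool_pos: [0.5207, -0.0909, 0.2493]
tool_rot: [0.237, 0.829, 0.502, 0.063]
contact_force: [-0.1, -0.1, -1.1]
gripper_width: 0.422
grasp_force: 0.0
```

```bash
python3 st.py; python3 - <<'E'
from h import *
fs={n:grab(n) for n in('wrist','top','scene')}
f=fs['wrist'];P=pts(f);hsv=cv2.cvtColor(f['color'],cv2.COLOR_RGB2HSV);Y=cv2.inRange(hsv,(18,120,60),(36,255,255))>0
l,y=np.radians([28,-44.6]); n=np.array([-np.sin(l)*np.cos(y),-np.sin(l)*np.sin(y),np.cos(l)]); up=np.array([np.cos(l)*np.cos(y),np.cos(l)*np.sin(y),np.sin(l)]); sd=np.cross(n,up)
q=(P-[.583,-.1555,.0742])@np.c_[up,sd,n]; q=q[Y&(f['z_map']>0)&(np.linalg.norm(q,axis=-1)<.08)]
r=q[q[:,2]<.01]; h=q[q[:,2]>.03]; print('ring',r.mean(0),np.median(r[:,2])); print('head top',np.percentile(h,[2,50,99],0)); t=h[h[:,2]>.036]
R=cv2.minAreaRect((t[:,:2]*1000).astype(np.float32)); print(R)
L=[('top',125,205,200,307),('scene',200,300,170,304)]
c=np.hstack([cv2.resize(fs[n]['color'][a:b,l:r,::-1],(266,200),interpolation=2) for n,a,b,l,r in L]+[cv2.resize(f['color'][...,::-1],(266,200))]); cv2.imwrite('pics/e1.png',c)
E
```

```text
[-0.54264349 -0.10951637 -0.98641498] [-0.01338261  0.14007125 -0.02298077] [0.00299038 0.00223616 0.1967025 ] [-0.17 -0.45  2.07 -0.3   1.12  0.39]
[[-0.291  0.957  0.007]
 [ 0.957  0.291  0.005]
 [ 0.003  0.008 -1.   ]]
ring [-0.00123695  0.0034582   0.00207551] 0.002482289154171008
head top [[-0.00955108 -0.01338544  0.03276721]
 [-0.00121831  0.00250423  0.04083494]
 [ 0.00813154  0.01711038  0.04296339]]
((-0.7267189025878906, 1.0465831756591797), (11.868263244628906, 33.32268524169922), 18.802135467529297)
```

View pics/e1.png

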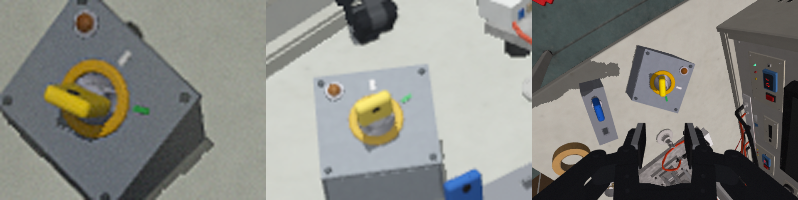

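e1 shows the key standing in the switch near the green mark, with the gripper clear. The head top is 42.5 mm above the face (42 expected when home) and the key is turned 71°, which with the play puts the switch at its stop. I'll hand it in.

```bash
python3 -c "
from plant import manip; print(manip.job_done())"
```

```text
the job is handed in; nothing more can be done
None
```

The yellow key is fully home in the switch, turned clockwise to its stop at the green mark, and left there. The gripper is clear, nothing else was touched on the way as far as I could tell, and the job is handed in at about 11.5 s; no verdict was shown.

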